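Flip the status flag of the weighed sample

TASK

The sample in the pot with the blue cap has been weighed: flip the status flag in front of that pot right over its hinge, so that it lies flat toward the pot with its green face up. Push the flag's black tab away from you to raise the paddle, push the paddle on over and press it down flat with the fingertips. Leave the other two flags red side up, and all three pots standing where they are.

Things in the scene. Friction and masses are not known exactly. Their poses are not given: they have to be found in the camera images.
- rack: grey rack board 190 x 270 x 12 mm, fixed, with three flag stands 80 mm apart in a row along its front and a ringed pot place straight behind each, 98 mm (along the rack's +x) from that flag's hinge. Origin: on the worktop under the board, 30 mm behind the hinge line, in line with the middle flag; x points away from the robot (the rack may be turned a little), y left, z up.
- hinge_left (a point): centre of the left flag's hinge shaft, 70 mm above the worktop; axes as the rack's, shaft along y. The fixed aluminium cheeks that carry it, at the paddle's two sides (y = +-19 to 24 mm, x = +-9 mm from here), reach 9 mm above the shaft.
- paddle_left (a point): middle of the free edge of the left flag's paddle, 62 mm from the shaft; it turns with the flag. The paddle is a plate from the shaft to here, 36 mm wide (along y), 5 mm thick, red on one face, green on the other.
- tab_left (a point): free end of the left flag's black thumb tab, 42 mm from the shaft and 32 mm to the left (+y) of the hinge point; it turns with the flag. Tab 14 mm wide (y), 5 mm thick, at right angles to the paddle: it stands straight up while the paddle lies toward the robot, and hangs down once the flag is flipped. Pushing it away from the robot (+x) raises the paddle.
- place_left (a point): centre of the ringed pot place behind the left flag, on the board's top, 12 mm above the worktop
- flag_left (a joint): turn of the left flag about its hinge, rad: 0 = paddle level toward the robot on its rest (red up), 1.57 = paddle upright (tab level, pointing to the pots), 3.14 = paddle level toward the pots on its rest (green up). A friction hinge (0.025 N m) holds it wherever it is left; it starts at 0 to 0.2.
- hinge_middle (a point): centre of the middle flag's hinge shaft, 70 mm above the worktop; axes as the rack's, shaft along y. The fixed aluminium cheeks that carry it, at the paddle's two sides (y = +-19 to 24 mm, x = +-9 mm from here), reach 9 mm above the shaft.
- paddle_middle (a point): middle of the free edge of the middle flag's paddle, 62 mm from the shaft; it turns with the flag. The paddle is a plate from the shaft to here, 36 mm wide (along y), 5 mm thick, red on one face, green on the other.
- tab_middle (a point): free end of the middle flag's black thumb tab, 42 mm from the shaft and 32 mm to the left (+y) of the hinge point; it turns with the flag. Tab 14 mm wide (y), 5 mm thick, at right angles to the paddle: it stands straight up while the paddle lies toward the robot, and hangs down once the flag is flipped. Pushing it away from the robot (+x) raises the paddle.
- place_middle (a point): centre of the ringed pot place behind the middle flag, on the board's top, 12 mm above the worktop
- flag_middle (a joint): turn of the middle flag about its hinge, rad: 0 = paddle level toward the robot on its rest (red up), 1.57 = paddle upright (tab level, pointing to the pots), 3.14 = paddle level toward the pots on its rest (green up). A friction hinge (0.025 N m) holds it wherever it is left; it starts at 0 to 0.2.
- hinge_right (a point): centre of the right flag's hinge shaft, 70 mm above the worktop; axes as the rack's, shaft along y. The fixed aluminium cheeks that carry it, at the paddle's two sides (y = +-19 to 24 mm, x = +-9 mm from here), reach 9 mm above the shaft.
- paddle_right (a point): middle of the free edge of the right flag's paddle, 62 mm from the shaft; it turns with the flag. The paddle is a plate from the shaft to here, 36 mm wide (along y), 5 mm thick, red on one face, green on the other.
- tab_right (a point): free end of the right flag's black thumb tab, 42 mm from the shaft and 32 mm to the left (+y) of the hinge point; it turns with the flag. Tab 14 mm wide (y), 5 mm thick, at right angles to the paddle: it stands straight up while the paddle lies toward the robot, and hangs down once the flag is flipped. Pushing it away from the robot (+x) raises the paddle.
- place_right (a point): centre of the ringed pot place behind the right flag, on the board's top, 12 mm above the worktop
- flag_right (a joint): turn of the right flag about its hinge, rad: 0 = paddle level toward the robot on its rest (red up), 1.57 = paddle upright (tab level, pointing to the pots), 3.14 = paddle level toward the pots on its rest (green up). A friction hinge (0.025 N m) holds it wherever it is left; it starts at 0 to 0.2.
- pot_blue: white sample pot with a BLUE screw cap, 56 mm across, 76 mm high, loose, standing on one of the three places (which one varies). Origin: centre of its underside, z up. It marks which flag to flip.
- pot_red: white sample pot with a RED screw cap, 50 mm across, 68 mm high, loose, standing on one of the three places (which one varies). Origin: centre of its underside, z up. Leave it.
- pot_white: white sample pot with a WHITE screw cap, 53 mm across, 61 mm high, loose, standing on one of the three places (which one varies). Origin: centre of its underside, z up. Leave it.
Things that resemble listed ones, but are neither listed nor needed, are in the scene too. What is shaped like the pot_red but purple is not meant. There is more than one size of the pot_blue; the one meant has the size given above.

How it is judged:
At the end, for the whole second after the job is handed in: the flag in front of the blue-capped pot is turned past 2.97 rad (within 10 degrees of flat, green up) and at rest; the other two flags are below 0.35 rad (red up); every pot stands upright within 20 mm of where it started ((horizontal distance between pot_blue and place_left below 0.035 m or horizontal distance between pot_blue and place_middle below 0.035 m or horizontal distance between pot_blue and place_right below 0.035 m) and ((horizontal distance between pot_blue and place_left below 0.035 m and value of joint flag_left above 2.97 rad and velocity of joint flag_left below 0.05 rad/s) or (not (horizontal distance between pot_blue and place_left below 0.035 m) and value of joint flag_left below 0.35 rad)) and ((horizontal distance between pot_blue and place_middle below 0.035 m and value of joint flag_middle above 2.97 rad and velocity of joint flag_middle below 0.05 rad/s) or (not (horizontal distance between pot_blue and place_middle below 0.035 m) and value of joint flag_middle below 0.35 rad)) and ((horizontal distance between pot_blue and place_right below 0.035 m and value of joint flag_right above 2.97 rad and velocity of joint flag_right below 0.05 rad/s) or (not (horizontal distance between pot_blue and place_right below 0.035 m) and value of joint flag_right below 0.35 rad)) and distance of each of pot_blue, pot_red, pot_white from where it was at the start of the episode below 0.02 m and angle between each of pot_blue, pot_red, pot_white's own z axis and vertical below 0.15 rad); the robot touches nothing.
It fails at once if the blue-capped pot is lifted, shoved by more than 20 mm or tipped (distance of pot_blue from where it was at the start of the episode above 0.02 m or angle between pot_blue's own z axis and vertical above 0.3 rad).
It fails at once if the red-capped pot is lifted, shoved by more than 20 mm or tipped (distance of pot_red from where it was at the start of the episode above 0.02 m or angle between pot_red's own z axis and vertical above 0.3 rad).
It fails at once if the white-capped pot is lifted, shoved by more than 20 mm or tipped (distance of pot_white from where it was at the start of the episode above 0.02 m or angle between pot_white's own z axis and vertical above 0.3 rad).
It fails at once if a flag is raised although the blue-capped pot does not stand behind it ((not (horizontal distance between pot_blue and place_left below 0.035 m) and value of joint flag_left above 0.6 rad) or (not (horizontal distance between pot_blue and place_middle below 0.035 m) and value of joint flag_middle above 0.6 rad) or (not (horizontal distance between pot_blue and place_right below 0.035 m) and value of joint flag_right above 0.6 rad)).
It also fails if it takes over 38 s, if anything falls off the work surface, if the arm or the gripper's body presses on something with over 40 N, if the wrist force passes 120 N, or if a joint passes its speed limit or range.

ROBOT

A 6-joint arm with a two-finger parallel gripper is mounted at the origin on a cart in front of the work surface, level with it; the furniture and walls round the work are solid. World frame = base frame: x ahead of the robot, y to its left, z up, the work surface at z = 0. Lengths are in m, angles in rad, forces in N, time in s.
With the tool pointing down it reaches from about 0.325 to 0.9 m from the base axis. Payload 6.1 kg.
Tool frame: the origin (TCP) lies at the very end of the fingers, on their centre line; the grasp point (between the pads) lies r.hold_point_z behind it (r.hold_point_z is the distance from the TCP to the grasp point, in m); z points along the fingers, y is the direction in which the jaws open and shut (so a half turn about z gives the same grasp; the last joint's range is limited). The gripper opens to 87 mm and grips with 3 to 60 N. Pads are 19 mm wide; open, the fingers measure 117 mm over their backs; the gripper's body (75 mm by 190 mm) begins 51 mm behind the grasp point.
Start: joints at [-1.24, 0.22, 1.526, -0, 1.395, -0.126], TCP at [0.276, -0.561, 0.197] pointing down, gripper open.
Joint ranges: [-2.98, 2.98], [-0.91, 2.08], [0.09, 2.57], [-1.24, 4.39], [0.2, 2.65], [-2.68, 2.68]. Speed limits (rad/s): [2.57, 2.57, 3.01, 3.14, 3.14, 3.14].

INTERFACE

Orientations are given as a rotation vector (axis times angle).
In Python, from station import r gives the robot as it stands. The module is installed in compiled form; this text tells all that it offers.
- The arm moves only by the tool move_arm, never from a script. Its argument "rows" is one flat list of numbers, 7 for each row, row after row: the turn, a rotation vector about the tool's x, y, z in degrees, then the shift along the tool's x, y, z in mm, then the opening, from 0 (shut) to 1 (fully open). A call has 1 to 8 rows; each row is the pose to reach, as a shift and turn from the pose measured when the call began, along the tool's axes at that moment; what a row does not reach only later rows make up. A row lasts 1/12 s, in which the tool goes at most 41.7 mm and 7.16 degrees, less where a joint would pass 70% of its speed; a pose out of reach is approached as far as the arm can. A call with a gripper value outside its range is refused whole. The fingers move at their own pace and stop on an object; "grip_force" is the grip in N (left out, the last holds). Time passes only in rows, so rows that repeat a pose let the fingers close. It gives the time, the measured TCP pose, the force and the opening at its end, in the units of the state.
- r.read_state(): the state, without advancing time (a new reading comes with each control period).
- r.read_camera(name): name is "scene" or "top" or "wrist"; returns the picture (384x512x3 uint8, red, green, blue); there is no depth.
- r.camera_info(name): a dict with "vfov" (degrees; the focal length in pixels is half the picture's height over the tangent of half this angle, whatever the lens; pixels are square), "cx", "cy" (the principal point, pixels), "pose" (4x4, takes a point from camera to world coordinates); the wrist camera has in their place "T_tool_cam" (4x4, takes a point from camera to tool coordinates, whose origin is the TCP and whose axes are the flange's). Camera axes: x right, y up, looking along -z (the intrinsics and any distortion apply to the point x, -y, -z); pixel columns grow to the right and rows downward; lengths in m; the calibration is good to about 2 mm. A picture is of the moment at which its call begins: read the wrist's pose just before it. camera_info takes no time and is no camera call.
- r.job_done(): hands the job in, once; it reports no verdict.
The state is a dict: "t": time; "joint_pos": joint angles; "joint_velocities": joint speeds; "effort": joint torques, N m; "eef_pos": TCP position; "tcp_rot": TCP orientation; "contact_force": force on the tool from outside, world axes, zero at the start; "torque": the same for the moment, N m; "finger_gap": opening from 0.0 (shut) to 1.0 (fully open).
Only numpy, scipy, OpenCV 4.12 (cv2) and the standard library are available. Lean on these libraries where they do the work, as an engineer would, in place of code of your own. Each camera call takes 0.05 s, during which the arm holds its last target.

## Working session

There is one attempt and no reset: what is moved stays moved. The work goes in short steps, Python scripts to look and compute and a tool call to move; the robot and the scene stay as the last step left them, time stands still between calls to the robot, and variables do not carry over. Pictures are saved under pics/ and viewed, and the job is handed in when it is done.

Besides the shell and the picture viewer there is one more tool, called after "Call:" by a JSON object that holds its "name" and its "arguments". move_arm: Moves the arm, as the interface text tells. Its arguments: {"type":"object","properties":{"rows":{"type":"array","items":{"type":"number"}},"grip_force":{"type":"number"}},"required":["rows"]}

```bash
mkdir -p pics
python3 - <<'E'
from station import r
import cv2
s=r.read_state(); print(s, r.hold_point_z)
for n in ("scene","top"):
    i=r.read_camera(n); cv2.imwrite(f"pics/{n}0.png",i[:,:,::-1])
    print(n,r.camera_info(n))
print(r.camera_info("wrist"))
E
```

```text
{'t': 0.0, 'joint_pos': array([-1.24007915e+00,  2.21218930e-01,  1.52765907e+00, -1.49378950e-05,
        1.39467001e+00, -1.26102340e-01]), 'joint_velocities': array([-0.00027321, -0.00114542,  0.00011361,  0.00110007, -0.00012519,
       -0.00013442]), 'effort': array([-3.61021612e-04, -4.94621408e+01, -3.87373173e+01,  6.98340917e-02,
        5.72683581e-02, -1.44091273e-04]), 'eef_pos': array([ 0.27545155, -0.56026536,  0.19611637]), 'tcp_rot': array([-3.05810417e+00, -7.10911198e-01,  3.36454361e-04]), 'contact_force': array([0.40401691, 0.4597993 , 0.54202842]), 'torque': array([-0.04168172,  0.00363798,  0.0281922 ]), 'finger_gap': 1.004191773652059} 0.0187
scene {'vfov': 54.88021110556971, 'cx': 251.38003001864587, 'cy': 192.02228649048752, 'pose': array([[ 0.52335998,  0.4198318 , -0.741509  , -0.13447406],
       [-0.85210861,  0.25551779, -0.4567511 , -0.62846916],
       [-0.0022899 ,  0.87089145,  0.49147007,  0.50353654],
       [ 0.        ,  0.        ,  0.        ,  1.        ]])}
top {'vfov': 51.63057249846913, 'cx': 262.05700584650367, 'cy': 196.89245879693047, 'pose': array([[ 0.01932577,  0.99115062, -0.13132773,  0.40999997],
       [-0.99960252,  0.01645767, -0.02288974, -0.23075326],
       [-0.02052584,  0.13171789,  0.99107471,  0.92193992],
       [ 0.        ,  0.        ,  0.        ,  1.        ]])}
{'vfov': 63.97260560818549, 'cx': 258.17542481773665, 'cy': 192.3493347768083, 'T_tool_cam': array([[ 1.04081974e-03,  9.65931664e-01,  2.58795165e-01,
         7.21237274e-02],
       [ 9.99998103e-01, -5.79217757e-04, -1.85989946e-03,
        -8.64755470e-05],
       [-1.64663703e-03,  2.58796610e-01, -9.65930434e-01,
        -1.87151885e-01],
       [ 0.00000000e+00,  0.00000000e+00,  0.00000000e+00,
         1.00000000e+00]])}
```

View pics/scene0.png

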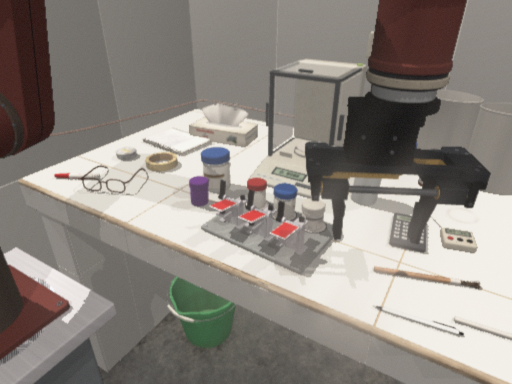

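View pics/top0.png

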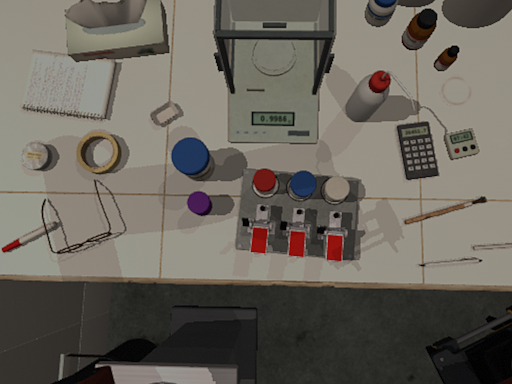

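The rack in the top view carries the red (265,182), blue (302,185) and white (336,190) pots. A bigger blue-capped jar at (191,158) stands off the rack, so it is the distractor, as is the purple one at (200,203). I'll confirm in enlarged crops.

Run:
```python
import cv2
a=cv2.imread("pics/top0.png")[160:270,225:375]; cv2.imwrite("pics/topc.png",cv2.resize(a,None,fx=5,fy=5,interpolation=cv2.INTER_CUBIC))
a=cv2.imread("pics/scene0.png")[165:265,195:345]; cv2.imwrite("pics/scenec.png",cv2.resize(a,None,fx=5,fy=5,interpolation=cv2.INTER_CUBIC))
```

```text
(no output)
```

View pics/topc.png

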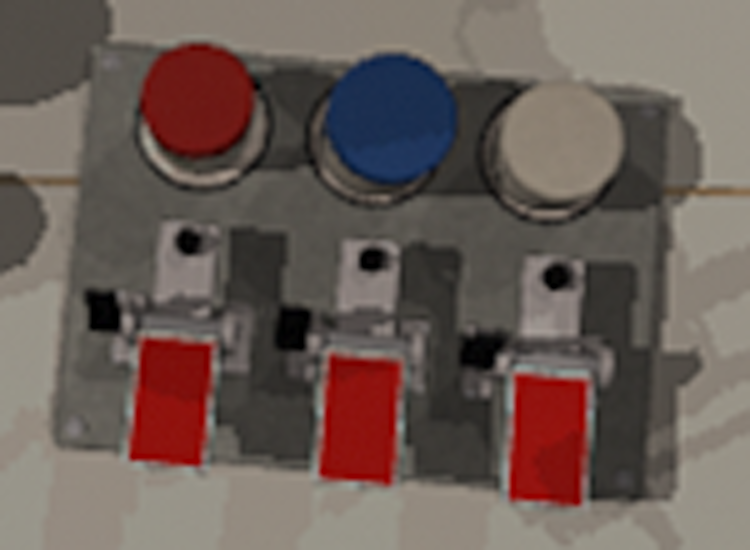

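View pics/scenec.png

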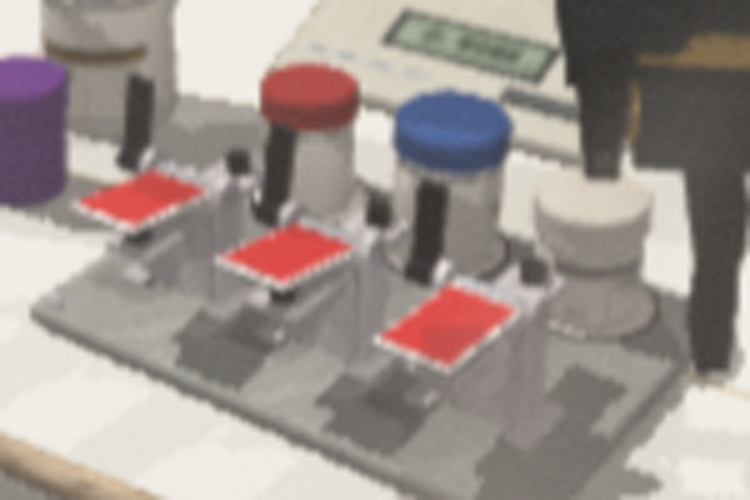

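```bash
cat > h.py <<'E'
import numpy as np
from station import r
from scipy.spatial.transform import Rotation as R
def K(i): 
    f=192/np.tan(np.radians(i["vfov"]/2)); return f,i["cx"],i["cy"]
def ray(n,uv,pose=None):
    i=r.camera_info(n); P=i["pose"] if pose is None else pose; f,cx,cy=K(i)
    d=P[:3,:3]@np.array([(uv[0]-cx)/f,-(uv[1]-cy)/f,-1]); return P[:3,3],d/np.linalg.norm(d)
def atz(n,uv,z,pose=None):
    o,d=ray(n,uv,pose); return o+d*(z-o[2])/d[2]
def proj(n,p,pose=None):
    i=r.camera_info(n); P=i["pose"] if pose is None else pose; f,cx,cy=K(i)
    q=P[:3,:3].T@(np.asarray(p)-P[:3,3]); return np.array([cx+f*q[0]/-q[2],cy-f*q[1]/-q[2]])
def tri(*rays):
    A=np.zeros((3,3));b=np.zeros(3)
    for o,d in rays:
        M=np.eye(3)-np.outer(d,d);A+=M;b+=M@o
    x=np.linalg.solve(A,b); return x,[np.linalg.norm((np.eye(3)-np.outer(d,d))@(x-o)) for o,d in rays]
def wpose(s):
    T=np.eye(4);T[:3,:3]=R.from_rotvec(s["tcp_rot"]).as_matrix();T[:3,3]=s["eef_pos"]; return T@r.camera_info("wrist")["T_tool_cam"]
E
python3 - <<'E'
from h import *
t=lambda u,v:(225+u/5,160+v/5); s=lambda u,v:(195+u/5,165+v/5)
for n,p in dict(FL=(57,443),FR=(672,500),BR=(680,100),BL=(97,43)).items(): print(n,atz("top",t(*p),.012).round(4))
for n,p in dict(pl=(320,480),pr=(392,485),hl=(330,352),hr=(402,358)).items(): print("mid paddle",n,atz("top",t(*p),.072).round(4))
for n,a,b in [("mid free L",(320,480),(217,258)),("free R",(392,485),(275,284)),("hinge L",(330,352),(290,225)),("hinge R",(402,358),(352,247)),("blue cap top",(392,118),(454,120)),("tab tip",(293,330),(282,130))]:
    x,e=tri(ray("top",t(*a)),ray("scene",s(*b))); print(n,x.round(4),np.round(e,4))
E
```

```text
FL [ 0.4109 -0.1536  0.012 ]
FR [ 0.3907 -0.432   0.012 ]
BR [ 0.5738 -0.438   0.012 ]
BL [ 0.5966 -0.1672  0.012 ]
mid paddle pl [ 0.3974 -0.2706  0.072 ]
mid paddle pr [ 0.3959 -0.301   0.072 ]
mid paddle hl [ 0.4515 -0.2743  0.072 ]
mid paddle hr [ 0.4496 -0.3049  0.072 ]
mid free L [ 0.3974 -0.2697  0.0836] [0.0004 0.0004]
free R [ 0.3956 -0.2995  0.0821] [0.0008 0.0008]
hinge L [ 0.4509 -0.2733  0.0721] [0.0012 0.0012]
hinge R [ 0.4493 -0.3046  0.072 ] [0.0005 0.0005]
blue cap top [ 0.5514 -0.2997  0.0844] [0.0007 0.0007]
tab tip [ 0.4598 -0.2593  0.1111] [0.0027 0.0027]
```

```bash
cat >> h.py <<'E'
def goal(p,yaw,tilt=0):
    # tool down, tool x along world heading yaw
    x=np.array([np.cos(yaw),np.sin(yaw),0]);z=np.array([0,0,-1.]);M=np.c_[x,np.cross(z,x),z]
    s=r.read_state();M0=R.from_rotvec(s["tcp_rot"]).as_matrix()
    print("tool x,y:",M0[:,0].round(3),M0[:,1].round(3),"pos",s["eef_pos"].round(4),"t",s["t"])
    print("turn",np.degrees(R.from_matrix(M0.T@M).as_rotvec()).round(2),"shift",(1e3*M0.T@(np.array(p)-s["eef_pos"])).round(1))
E
python3 - <<'E'
from h import *
yaw=np.radians(-3.7)
for k in (0,np.pi): goal([0.43,-0.29,0.22],yaw+k); 
print(r.camera_info("wrist")["T_tool_cam"].round(3))
E
```

```text
tool x,y: [0.897 0.441 0.   ] [ 0.441 -0.897 -0.002] pos [ 0.2755 -0.5603  0.1962] t 0.1
turn [-1.000e-01  1.000e-02  2.987e+01] shift [ 257.9 -174.5  -23.4]
tool x,y: [0.897 0.441 0.   ] [ 0.441 -0.897 -0.002] pos [ 0.2755 -0.5603  0.1962] t 0.1
turn [-2.0000e-02 -1.4000e-01 -1.5013e+02] shift [ 257.9 -174.5  -23.4]
[[ 0.001  0.966  0.259  0.072]
 [ 1.    -0.001 -0.002 -0.   ]
 [-0.002  0.259 -0.966 -0.187]
 [ 0.     0.     0.     1.   ]]
```

Call:
{"name": "move_arm", "arguments": {"rows": [0,0,7,40,-25,-10,0,0,0,14,78,-50,-20,0,0,0,21,115,-75,-30,0,0,0,28,155,-105,-34,0,0,0,30,195,-135,-34,0,0,0,30,225,-160,-34,0,0,0,30,240,-165,-34,0,0,0,30,240,-165,-34,0], "grip_force": 20}}

```text
t: 0.77
eef_pos: [0.4208, -0.3007, 0.2306]
tcp_rot: [-3.136, 0.097, -0.001]
contact_force: [-0.7, -0.2, 0.6]
finger_gap: 0.481
```

Run:
```python
from h import *
import cv2
s=r.read_state(); print(s["t"],s["eef_pos"],s["tcp_rot"],s["finger_gap"],s["contact_force"],abs(s["joint_velocities"]).max())
i=r.read_camera("wrist"); cv2.imwrite("pics/w1.png",i[:,:,::-1]); np.save("w1.npy",wpose(s))
cv2.imwrite("pics/w1b.png",cv2.resize(i[:,:,::-1],(800,600),interpolation=cv2.INTER_CUBIC))
```

```text
0.7667 [ 0.4207808  -0.30074471  0.2305676 ] [-3.13570090e+00  9.65414800e-02 -1.33972755e-03] 0.48062701257703405 [-0.66434524 -0.19685069  0.62437022] 0.06138388663427862
```

View pics/w1b.png

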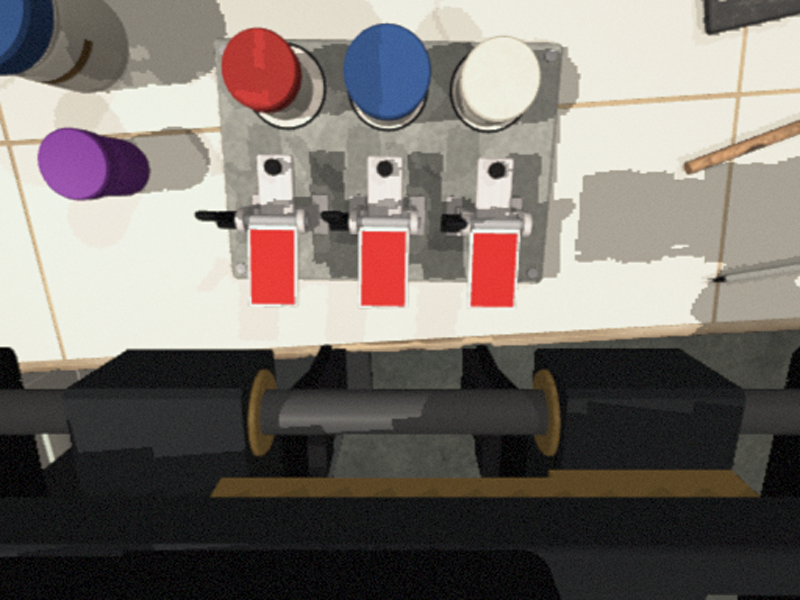

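The wrist view shows all three flags red side up (paddles at about (272,267), (384,267), (494,268)), with the blue cap (386,72) behind the middle one. I'll enlarge it to measure.

Run:
```python
import cv2
a=cv2.imread("pics/w1.png")[10:205,200:300]; cv2.imwrite("pics/w1c.png",cv2.resize(a,None,fx=3,fy=3,interpolation=cv2.INTER_CUBIC))
a=cv2.imread("pics/w1.png")[90:205,120:350]; cv2.imwrite("pics/w1d.png",cv2.resize(a,None,fx=3.4,fy=3.4,interpolation=cv2.INTER_CUBIC))
```

```text
(no output)
```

View pics/w1d.png

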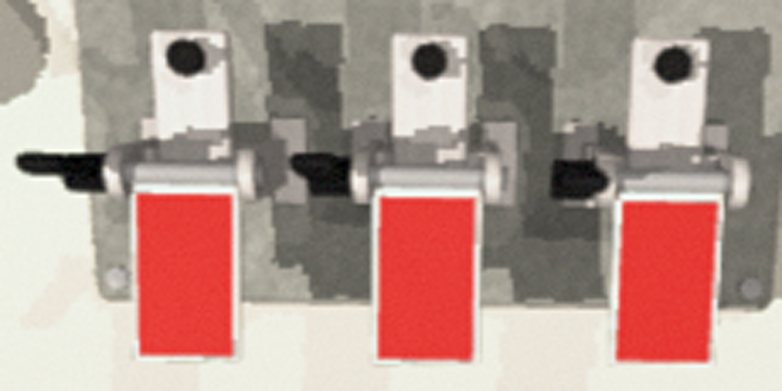

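Run:
```python
from h import *
P=np.load("w1.npy"); w=lambda u,v:(120+u/3.4,90+v/3.4); t=lambda u,v:(225+u/5,160+v/5); s=lambda u,v:(195+u/5,165+v/5)
L,M,Rr=[atz("wrist",w(*p),.074,P) for p in ((187,172),(429,178),(674,182))]
print(L,M,Rr,np.linalg.norm(L-Rr)); d=L-Rr; print("yaw",np.degrees(np.arctan2(-d[0],d[1])))
for n,a,b,c in [("free L",(320,480),(217,258),(376,361)),("free R",(392,485),(275,284),(474,362)),("hinge L",(330,352),(290,225),(378,193)),("hinge R",(402,358),(352,247),(480,195))]:
    x,e=tri(ray("top",t(*a)),ray("scene",s(*b)),ray("wrist",w(*c),P)); print(n,x.round(4),np.round(e,4))
f=1.5625
x,e=tri(ray("top",t(392,118)),ray("scene",s(454,120)),ray("wrist",(387/f,72/f),P)); print("cap",x,e)
x,e=tri(ray("scene",s(280,128)),ray("wrist",w(300,163),P)); print("tab tip mid",x,e)
```

```text
[ 0.46584301 -0.21013172  0.074     ] [ 0.45916023 -0.28875997  0.074     ] [ 0.45305785 -0.36848789  0.074     ] 0.15887145471797245
yaw -4.615861153738048
free L [ 0.399  -0.2685  0.082 ] [0.0022 0.0004 0.002 ]
free R [ 0.3967 -0.2994  0.081 ] [0.0011 0.0014 0.0013]
hinge L [ 0.4529 -0.2723  0.0705] [0.0025 0.0014 0.0022]
hinge R [ 0.4507 -0.3045  0.0709] [0.0012 0.0011 0.0016]
cap [ 0.55333062 -0.29868461  0.08345579] [np.float64(0.0021449279924000736), np.float64(0.0007967861921500531), np.float64(0.0021681864225199902)]
tab tip mid [ 0.46953837 -0.25390488  0.10637312] [np.float64(0.0013356434222924487), np.float64(0.0013356434222925083)]
```

```bash
cat >> h.py <<'E'
YAW=np.radians(-4.4);H=np.array([.4575,-.2885,.070])
def rk(x,y,h): 
    c,s=np.cos(YAW),np.sin(YAW); return H+np.array([c*x-s*y,s*x+c*y,h])/1e3
def inrk(p):
    d=(np.asarray(p)-H)*1e3;c,s=np.cos(YAW),np.sin(YAW); return np.array([c*d[0]+s*d[1],-s*d[0]+c*d[1],d[2]])
E
python3 - <<'E'
from h import *
goal(rk(-38,36,60),YAW);goal(rk(-38,36,18),YAW)
E
```

```text
tool x,y: [ 0.998 -0.061 -0.   ] [-0.061 -0.998 -0.003] pos [ 0.4199 -0.3028  0.2305] t 0.8167
turn [-0.16  0.01  0.88] shift [ -0.7 -52.9 100.7]
tool x,y: [ 0.998 -0.061 -0.   ] [-0.061 -0.998 -0.003] pos [ 0.4199 -0.3028  0.2305] t 0.8167
turn [-0.16  0.01  0.88] shift [ -0.7 -52.8 142.7]
```

Call:
{"name": "move_arm", "arguments": {"rows": [0,0,1,-1,-25,15,0,0,0,1,-1,-45,40,0,0,0,1,-1,-53,70,0,0,0,1,-1,-53,95,0,0,0,1,-1,-53,101,0,0,0,1,-1,-53,101,0,0,0,1,-1,-53,101,0,0,0,1,-1,-53,101,0]}}

```text
t: 1.48
eef_pos: [0.423, -0.2513, 0.1316]
tcp_rot: [-3.138, 0.126, -0.003]
contact_force: [0.0, -0.0, 0.0]
finger_gap: -0.0
```

```bash
cat > look.py <<'E'
from h import *
import cv2,sys
n=sys.argv[1]
s=r.read_state();np.save(n+".npy",wpose(s));print(s["t"],"rack",inrk(s["eef_pos"]).round(1),"F",s["contact_force"].round(1),"gap",round(s["finger_gap"],2))
if len(sys.argv)>2:
    i=r.read_camera("wrist")[:,:,::-1]; j=r.read_camera("scene")[165:265,195:345,::-1]
    cv2.imwrite(f"pics/{n}.png",np.vstack([cv2.resize(i,(448,336)),cv2.resize(j,(448,264),interpolation=cv2.INTER_CUBIC)]))
E
python3 look.py w2 p
```

```text
1.4833 rack [-37.3  34.5  61.6] F [ 0. -0.  0.] gap -0.0
```

View pics/w2.png

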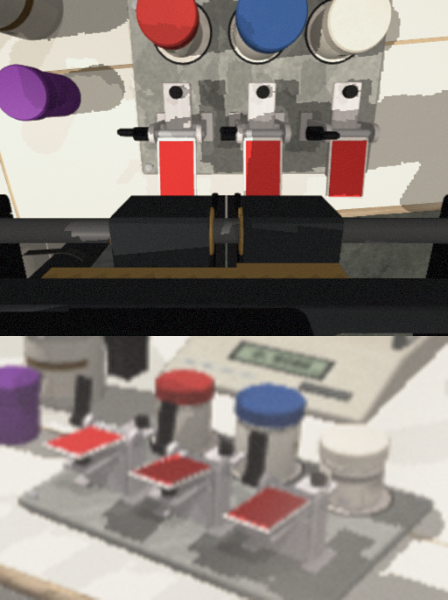

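Fingers are shut and in line with the middle tab (wrist view, tab at (229,132), fingers at (226,210)), clear of the neighbouring flags. I'll lower and start the push.

Call:
{"name": "move_arm", "arguments": {"rows": [0,0,0,0,0,22,0,0,0,0,0,0,43,0,0,0,0,0,0,43,0,0,0,0,10,0,43,0,0,0,0,20,0,43,0,0,0,0,28,0,43,0,0,0,0,36,0,43,0,0,0,0,42,0,43,0]}}

```text
t: 2.25
eef_pos: [0.467, -0.2549, 0.0898]
tcp_rot: [3.139, -0.124, 0.007]
contact_force: [0.8, -0.9, 0.2]
finger_gap: 0.006
```

```bash
python3 look.py w3 p
```

```text
2.25 rack [ 6.9 34.2 19.8] F [ 0.8 -0.9  0.2] gap 0.01
```

View pics/w3.png

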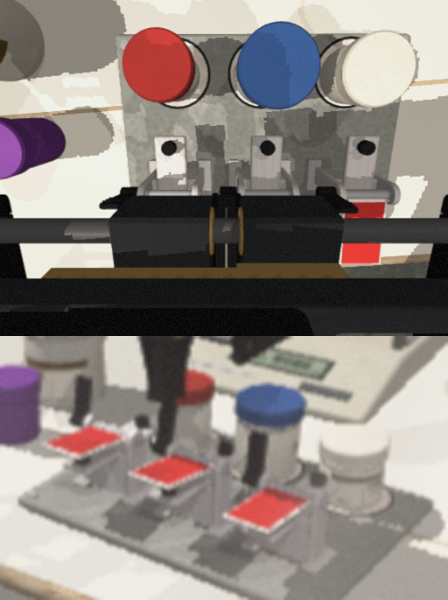

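The fingertips are at the middle tab and just starting to push, with the paddle still low. I'll keep going.

Call:
{"name": "move_arm", "arguments": {"rows": [0,0,0,5,0,0,0,0,0,0,10,0,0,0,0,0,0,15,0,1,0,0,0,0,20,0,3,0,0,0,0,24,0,5,0,0,0,0,26,0,7,0,0,0,0,26,0,7,0]}}

```text
t: 2.93
eef_pos: [0.4924, -0.2564, 0.0816]
tcp_rot: [-3.139, 0.123, -0.004]
contact_force: [-0.1, -0.1, 0.7]
finger_gap: 0.007
```

```bash
python3 look.py w4 p
```

```text
2.9333 rack [32.4 34.7 11.6] F [-0.1 -0.1  0.7] gap 0.01
```

View pics/w4.png

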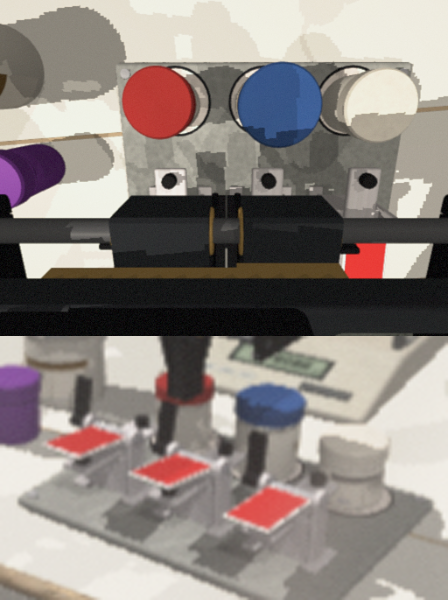

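Run:
```python
from h import *
import cv2
s=r.read_state();p=s["eef_pos"]
j=r.read_camera("scene")[:,:,::-1].copy()[140:260,195:345]
j=cv2.resize(j,None,fx=5,fy=5,interpolation=cv2.INTER_CUBIC)
def m(q,c):
    u=(proj("scene",q)-[195,140])*5; cv2.circle(j,tuple(int(v) for v in u),4,c,-1); print(u)
m(p,(0,255,0)); m(rk(0,0,0),(255,0,0)); m(rk(6,32,42),(0,255,255)); m(rk(41,32,10),(255,0,255))
cv2.imwrite("pics/s4.png",j)
```

```text
[308.17710738 279.86885151]
[330.26292646 356.67732281]
[278.79082492 246.39530761]
[323.92468068 277.37475587]
```

View pics/s4.png

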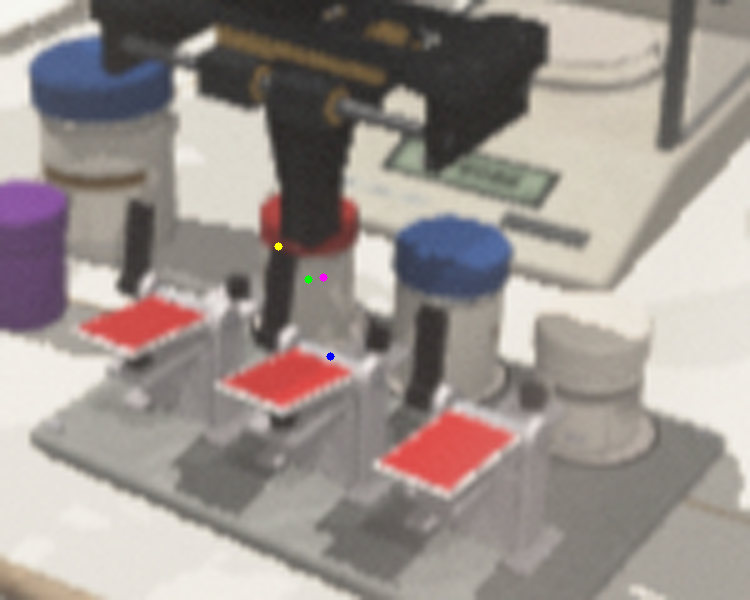

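Run:
```python
from h import *
print(proj("scene",[.2755,-.5603,.196]))
Rm=np.array([.441,-.897,-.002])
for k in(-.0435,.0435):print(proj("scene",np.array([.2755,-.5603,.196])+k*Rm))
s=r.read_state();print(s["eef_pos"],s["joint_pos"],inrk(s["eef_pos"]))
import cv2
for n in("top",):
    i=r.read_camera(n)[140:270,215:375,::-1]; cv2.imwrite("pics/t5.png",cv2.resize(i,None,fx=4.6,fy=4.6,interpolation=cv2.INTER_CUBIC))
```

```text
[370.90150735 251.55642681]
[337.35577884 249.62057498]
[404.9412847  253.52078914]
[ 0.49218598 -0.25656351  0.08211665] [-0.62384607  0.16466244  1.81754707  0.0020161   1.15710403  1.02486818] [32.13361338 34.50343953 12.11665023]
```

View pics/t5.png

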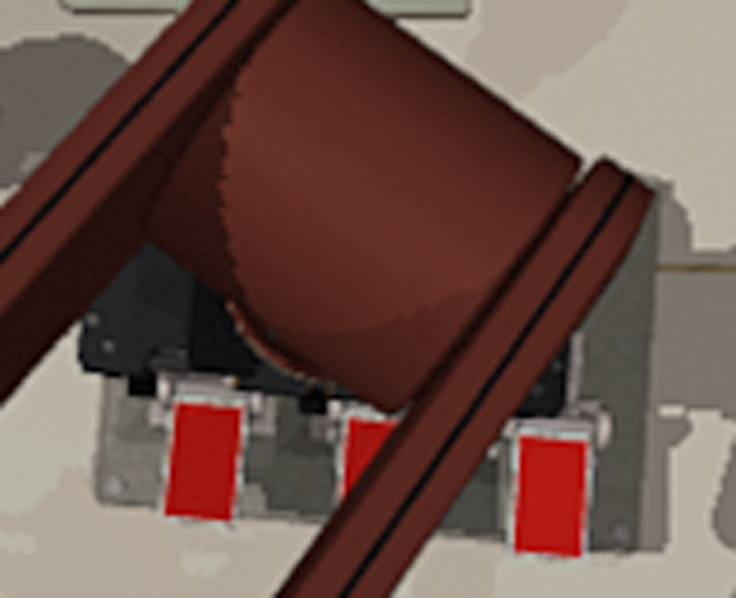

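Run:
```python
from h import *
import cv2
a=cv2.imread("pics/scene0.png")[130:260,290:490].copy();a=cv2.resize(a,None,fx=4,fy=4,interpolation=cv2.INTER_CUBIC)
Rm=np.array([.441,-.897,-.002]);X=np.array([.897,.441,0])
for k in(-.0585,-.0435,0,.0435,.0585):
  for zz in(0,.0187):
    u=(proj("scene",np.array([.2755,-.5603,.196+zz])+k*Rm)-[290,130])*4; cv2.circle(a,tuple(int(v) for v in u),3,(0,255,0) if zz==0 else(255,0,255),-1)
cv2.imwrite("pics/s0f.png",a)
```

```text
(no output)
```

View pics/s0f.png

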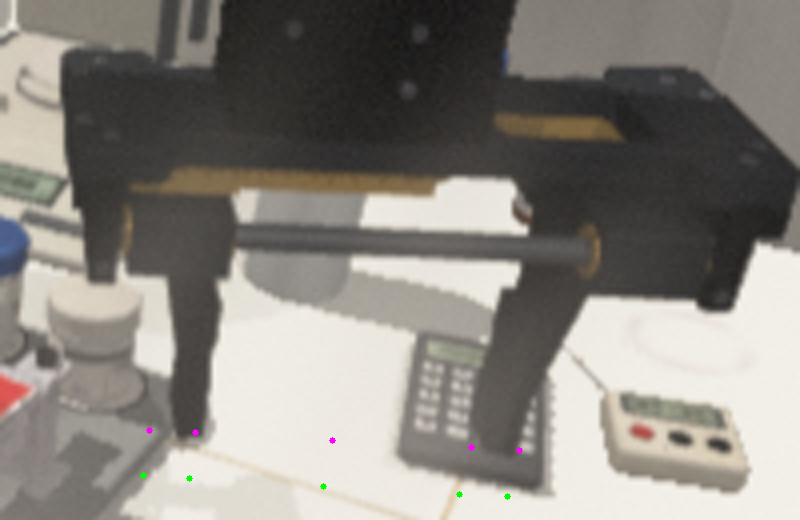

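The fingers passed over the tab: the flag hasn't moved. Start and current scene pictures both put the visible fingertips about 16 mm above the reported TCP, so I need to go lower. I'll back off over the tab and retry with the TCP lower and slightly left.

Call:
{"name": "move_arm", "arguments": {"rows": [0,0,0,0,0,-25,0,0,0,0,0,0,-48,0,0,0,0,-25,-2,-48,0,0,0,0,-55,-4,-48,0,0,0,0,-72,-4,-48,0,0,0,0,-72,-4,-25,0,0,0,0,-72,-4,0,0,0,0,0,-72,-4,0,0]}}

```text
t: 3.8
eef_pos: [0.4177, -0.2449, 0.0782]
tcp_rot: [-3.135, 0.125, 0.003]
contact_force: [-0.3, 1.2, -0.3]
finger_gap: 0.005
```

```bash
cat >> look.py <<'E'
    j=r.read_camera("scene")[140:260,195:345,::-1].copy(); j=cv2.resize(j,None,fx=5,fy=5,interpolation=cv2.INTER_CUBIC)
    u=(proj("scene",s["eef_pos"])-[195,140])*5; cv2.circle(j,tuple(int(v) for v in u),4,(0,255,0),-1)
    cv2.imwrite(f"pics/{n}s.png",j)
E
python3 look.py w6 p
```

```text
3.8 rack [-43.   40.5   8.2] F [-0.3  1.2 -0.3] gap 0.01
```

View pics/w6s.png

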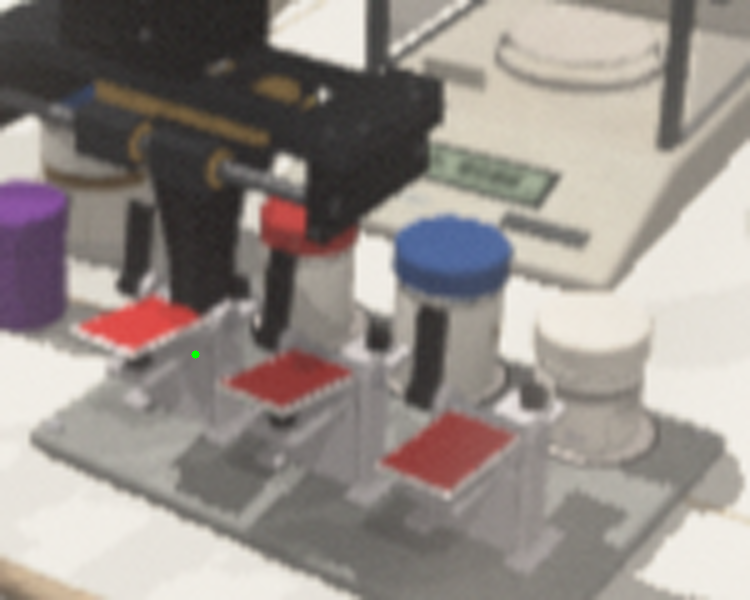

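Run:
```python
from h import *
for z in (.06,.07,.078,.09,.1): print(z,inrk(atz("scene",(195+205/5,140+308/5),z)).round(1))
s=r.read_state();print(s["joint_pos"],s["contact_force"])
import cv2
i=r.read_camera("top")[120:290,205:405,::-1]; cv2.imwrite("pics/t6.png",cv2.resize(i,None,fx=4,fy=4,interpolation=cv2.INTER_CUBIC))
```

```text
0.06 [ 13.7  80.4 -10. ]
0.07 [ 0.6 69.9  0. ]
0.078 [-9.8 61.5  8. ]
0.09 [-25.4  48.9  20. ]
0.1 [-38.4  38.5  30. ]
[-0.69412703  0.00580931  1.98643706  0.00225477  1.14662507  0.95455357] [0.29821317 0.62183721 0.41758408]
```

View pics/t6.png

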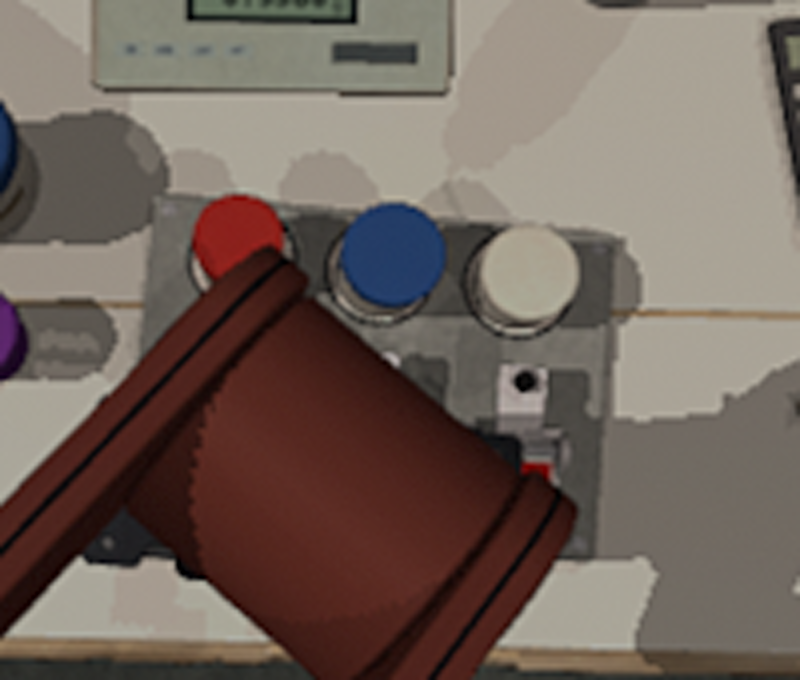

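View pics/w6.png

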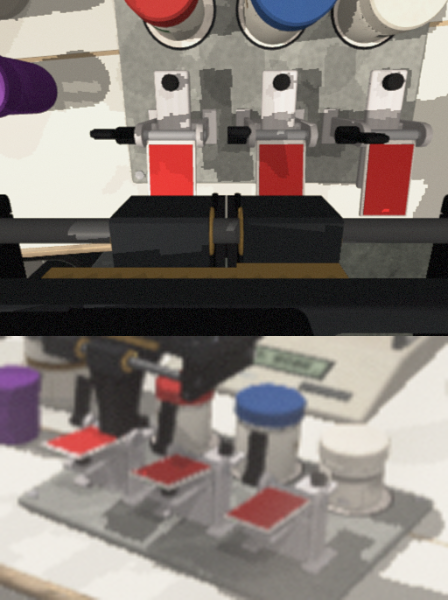

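The tip visible in the scene view (205,308) fits the reported x and y only if it is 19–21 mm above the TCP. So the fingers really end near the "hold point". I'll use tip = TCP + 19 mm and push again with the TCP at about h = 1 mm.

Call:
{"name": "move_arm", "arguments": {"rows": [0,0,0,0,3,7,0,0,0,0,12,4,7,0,0,0,0,24,4,7,0,0,0,0,34,4,7,0,0,0,0,42,4,7,0,0,0,0,48,4,7,0,0,0,0,53,4,7,0,0,0,0,53,4,7,0]}}

```text
t: 4.67
eef_pos: [0.475, -0.2559, 0.0768]
tcp_rot: [3.138, -0.123, 0.008]
contact_force: [0.4, 0.6, 0.3]
finger_gap: 0.003
```

```bash
python3 look.py w7 p
```

```text
4.6667 rack [15.  33.9  6.8] F [0.4 0.6 0.3] gap 0.0
```

View pics/w7s.png

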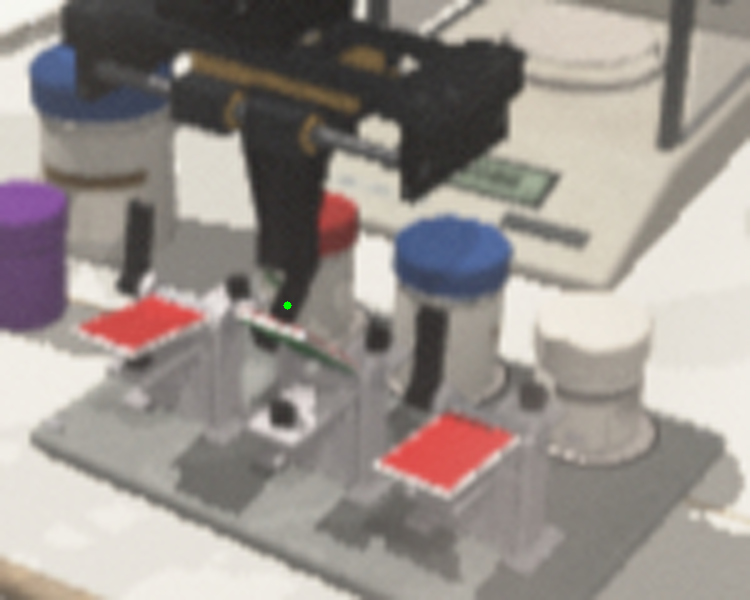

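The middle paddle is now rising, about 35° up with its edge at (295,335). I'll continue.

Call:
{"name": "move_arm", "arguments": {"rows": [0,0,0,5,0,1,0,0,0,0,10,0,2,0,0,0,0,15,0,3,0,0,0,0,20,0,5,0,0,0,0,22,0,7,0,0,0,0,22,0,7,0,0,0,0,22,0,7,0]}}

```text
t: 5.4
eef_pos: [0.4963, -0.2574, 0.0696]
tcp_rot: [3.138, -0.123, 0.007]
contact_force: [0.6, -0.7, 0.2]
finger_gap: 0.004
```

```bash
python3 look.py w8 p
```

```text
5.4 rack [36.3 34.  -0.4] F [ 0.6 -0.7  0.2] gap 0.0
```

View pics/w8s.png

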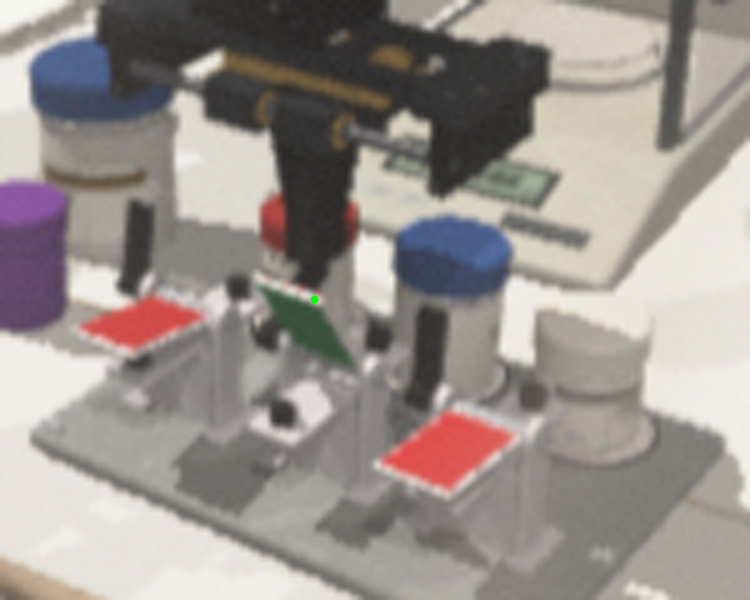

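The paddle is about 60° up, green underside visible at (310,325). Next I lift clear, go back over it and come down on the robot side.

Call:
{"name": "move_arm", "arguments": {"rows": [0,0,0,0,0,-30,0,0,0,0,0,0,-62,0,0,0,0,-25,8,-64,0,0,0,0,-55,20,-64,0,0,0,0,-80,30,-64,0,0,0,0,-92,34,-64,0,0,0,0,-92,34,-64,0,0,0,0,-92,34,-64,0]}}

```text
t: 6.22
eef_pos: [0.4013, -0.2841, 0.1335]
tcp_rot: [3.138, -0.126, 0.008]
contact_force: [0.8, 0.5, 0.2]
finger_gap: 0.005
```

```bash
python3 look.py w9 p
```

```text
6.2167 rack [-56.4   0.1  63.5] F [0.8 0.5 0.2] gap 0.0
```

View pics/w9s.png

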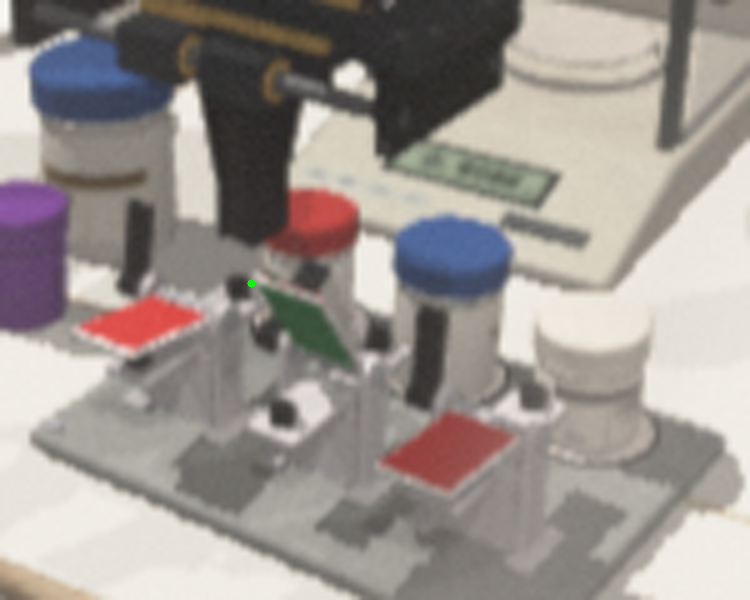

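View pics/w9.png

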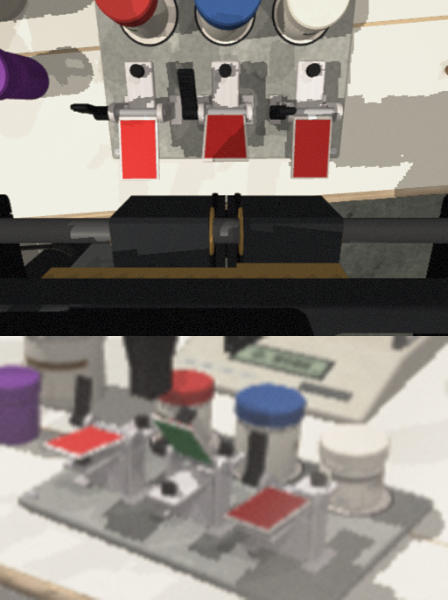

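Call:
{"name": "move_arm", "arguments": {"rows": [0,0,0,-9,0,20,0,0,0,0,-9,0,45,0,0,0,0,-9,0,45,0,0,0,0,5,0,45,0,0,0,0,16,0,44,0,0,0,0,26,0,43,0,0,0,0,36,0,42,0,0,0,0,44,0,42,0]}}

```text
t: 7.03
eef_pos: [0.4481, -0.2876, 0.0927]
tcp_rot: [3.138, -0.121, 0.01]
contact_force: [-0.3, -0.0, 0.7]
finger_gap: 0.007
```

```bash
python3 look.py wa p
```

```text
7.0333 rack [-9.4  0.2 22.7] F [-0.3 -0.   0.7] gap 0.01
```

View pics/was.png

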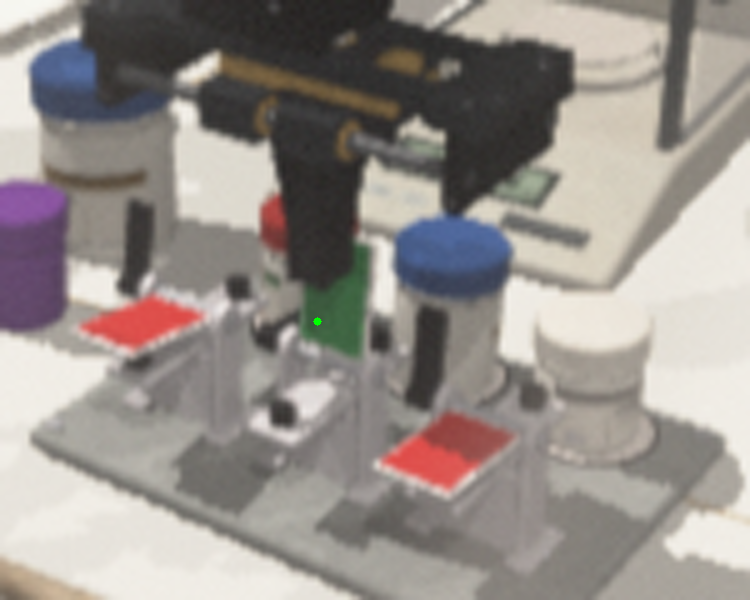

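The paddle is upright, green face toward the robot, with the fingertips on it at (325,280). I'll push it over along the arc.

Call:
{"name": "move_arm", "arguments": {"rows": [0,0,0,6,0,0,0,0,0,0,12,0,2,0,0,0,0,19,0,5,0,0,0,0,25,0,8,0,0,0,0,31,0,13,0,0,0,0,36,0,18,0,0,0,0,40,0,23,0,0,0,0,42,0,26,0]}}

```text
t: 7.85
eef_pos: [0.4892, -0.2903, 0.0649]
tcp_rot: [3.139, -0.121, 0.007]
contact_force: [-0.5, -0.8, 0.4]
finger_gap: 0.007
```

```bash
python3 look.py wb p
```

```text
7.85 rack [31.8  0.7 -5.1] F [-0.5 -0.8  0.4] gap 0.01
```

View pics/wbs.png

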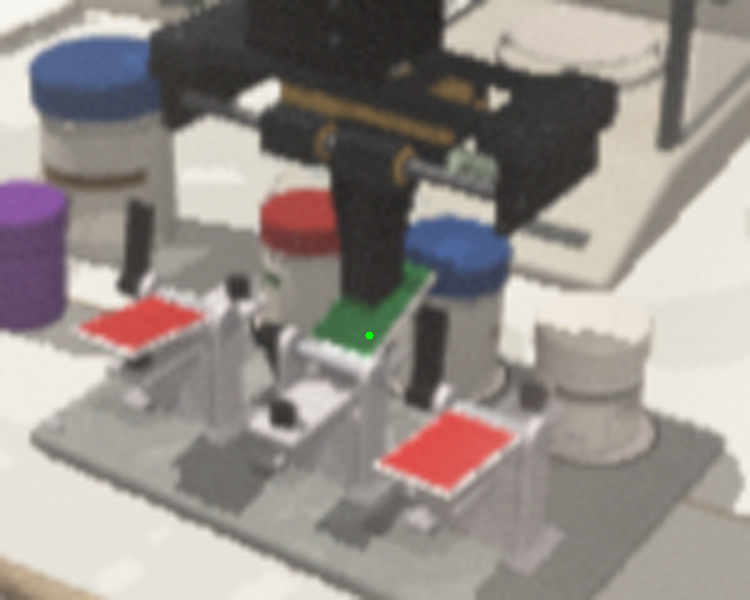

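The paddle is past upright and lying green side up, about 20–30° short of flat. I'll press down gently.

Call:
{"name": "move_arm", "arguments": {"rows": [0,0,0,2,0,4,0,0,0,0,3,0,7,0,0,0,0,3,0,10,0,0,0,0,3,0,13,0,0,0,0,3,0,13,0,0,0,0,3,0,13,0]}}

```text
t: 8.5
eef_pos: [0.4914, -0.2902, 0.052]
tcp_rot: [-3.139, 0.121, -0.005]
contact_force: [0.1, -0.2, -0.1]
finger_gap: 0.003
```

```bash
python3 look.py wc p
```

```text
8.5 rack [ 34.    0.9 -18. ] F [ 0.1 -0.2 -0.1] gap 0.0
```

View pics/wcs.png

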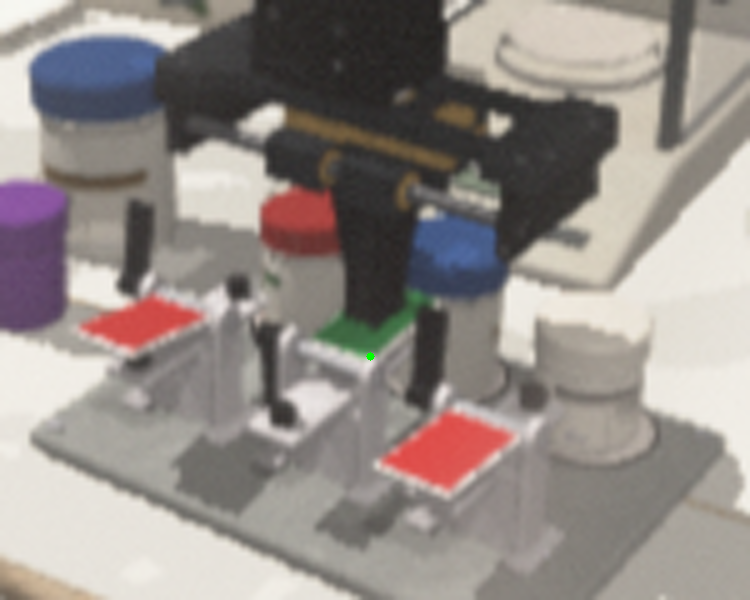

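Call:
{"name": "move_arm", "arguments": {"rows": [0,0,0,2,0,1,0,0,0,0,4,0,2,0,0,0,0,5,0,3,0,0,0,0,5,0,4,0,0,0,0,5,0,4,0]}}

```text
t: 9.07
eef_pos: [0.4968, -0.2907, 0.0482]
tcp_rot: [-3.139, 0.121, -0.006]
contact_force: [-0.0, -0.5, 0.7]
finger_gap: 0.003
```

```bash
python3 look.py wd
```

```text
9.0667 rack [ 39.4   0.8 -21.8] F [-0.  -0.5  0.7] gap 0.0
```

Call:
{"name": "move_arm", "arguments": {"rows": [0,0,0,0,0,1,0,0,0,0,0,0,2,0,0,0,0,0,0,3,0,0,0,0,0,0,3,0,0,0,0,0,0,3,0]}}

```text
t: 9.48
eef_pos: [0.497, -0.2909, 0.0472]
tcp_rot: [3.139, -0.12, 0.006]
contact_force: [-5.0, 3.5, 13.8]
finger_gap: 0.008
```

```bash
python3 look.py we p
```

```text
9.4833 rack [ 39.6   0.6 -22.8] F [-5.   3.5 13.8] gap 0.01
```

View pics/wes.png

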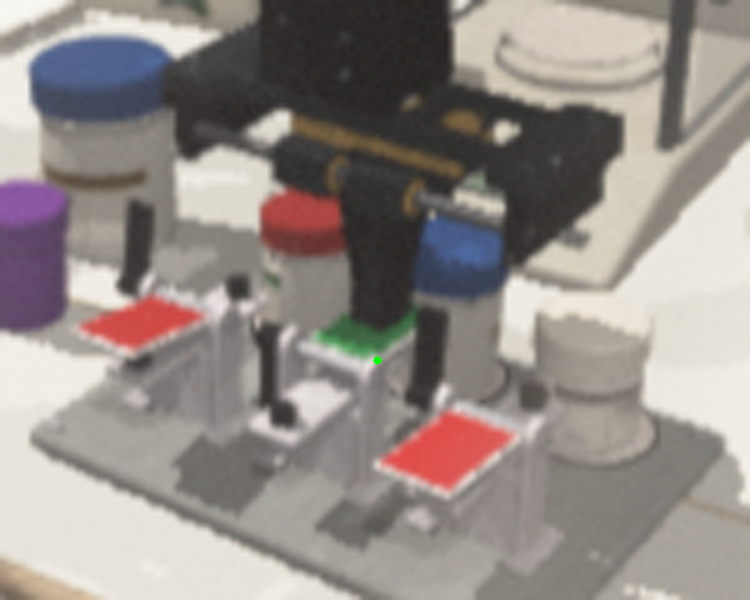

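Contact force is now about 14 N upward and the tab hangs straight down. I'll lift straight up and inspect.

Call:
{"name": "move_arm", "arguments": {"rows": [0,0,0,0,0,-15,0,0,0,0,0,0,-45,0,0,0,0,0,0,-85,0,0,0,0,0,0,-125,0,0,0,0,0,0,-150,0,0,0,0,-30,0,-160,0,0,0,0,-55,0,-160,0,0,0,0,-55,0,-160,0]}}

```text
t: 10.3
eef_pos: [0.4389, -0.2865, 0.2078]
tcp_rot: [3.138, -0.122, 0.005]
contact_force: [-0.3, 0.0, -0.6]
finger_gap: 0.006
```

```bash
python3 look.py wf p
python3 - <<'E'
import cv2
from h import *
i=r.read_camera("wrist")[:,:,::-1]; cv2.imwrite("pics/wf_c.png",cv2.resize(i[20:220,110:376],None,fx=3,fy=3,interpolation=cv2.INTER_CUBIC))
E
```

```text
10.3 rack [-18.7   0.6 137.8] F [-0.3  0.  -0.6] gap 0.01
```

View pics/wfs.png

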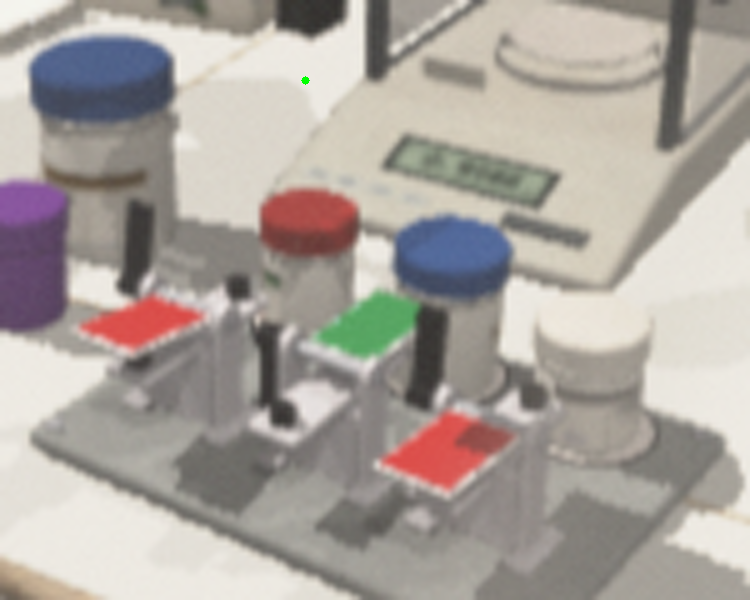

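View pics/wf_c.png

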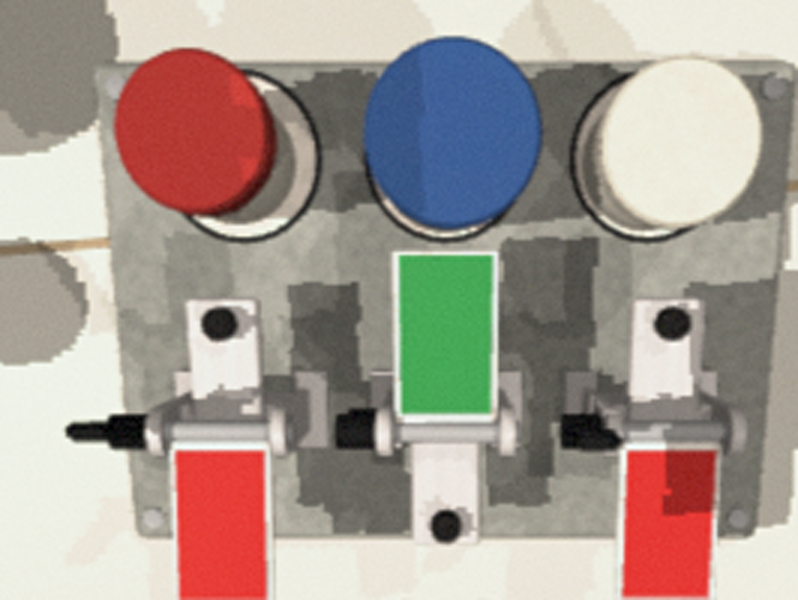

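The middle flag lies green side up toward the blue pot, the other two are still red side up, and no pot has moved. One numeric check on how flat it is.

Run:
```python
from h import *
P=wpose(r.read_state()); w=lambda u,v:(110+u/3,20+v/3); s=lambda u,v:(195+u/5,140+v/5)
for n,a,b in [("free L",(395,253),(380,291)),("hinge L",(396,416),(305,345)),("hinge R",(492,416),(367,365))]:
    x,e=tri(ray("wrist",w(*a),P),ray("scene",s(*b))); print(n,inrk(x).round(1),np.round(e,4))
for th in (3.14,2.97,2.8):
    q=[-62*np.cos(th),62*np.sin(th)]; nrm=np.array([np.sin(th-np.pi/2)*0+np.sin(np.pi-th)*-1,np.cos(np.pi-th)])*2.5
    print(th,((proj("wrist",rk(q[0]+nrm[0],0,q[1]+nrm[1]-3),P)-[110,20])*3).round(1),((proj("scene",rk(q[0]+nrm[0],18,q[1]+nrm[1]-3))-[195,140])*5).round(1))
```

```text
free L [63.3 16.9 -2.6] [0.0012 0.0012]
hinge L [ 6.7 18.3 -4.1] [0.0001 0.0001]
hinge R [  6.7 -15.5  -2. ] [0.0005 0.0005]
3.14 [447.7 254.9] [374.2 287.2]
2.97 [447.8 258.5] [373.1 268.9]
2.8 [447.9 268. ] [369.9 252.5]
```

Run:
```python
from station import r
s=r.read_state();print(s["t"],s["contact_force"].round(1),abs(s["joint_velocities"]).max().round(4)); r.job_done()
```

```text
10.5 [ 0.   0.6 -0.1] 0.013
the job is handed in; nothing more can be done
```

I flipped the middle flag, the one in front of the blue-capped pot, so it lies flat toward the pot with its green face up. The job was handed in at t = 10.5 s; no verdict was reported.

**Last checks:**
- **Flatness:** the flipped paddle's free edge and hinge edge measured the same height within about 2 mm. Its free edge also appears where a fully flat paddle (3.14 rad) should, not one at 2.97.
- **Other flags and pots:** the other two flags are still red side up, and all three pots look upright and unmoved in the pictures.
- **Arm:** the arm is lifted clear, with no meaningful contact force. The final press peaked at about 14 N on the last reading.

**What failed or disagreed:**
- **First push missed:** the fingertips passed over the tab. In the pictures they end about 16–21 mm above the reported TCP, although the text says the TCP is at their very end. I lowered the tool and the second push worked.
- **Heights:** measured heights on the rack came out about 3–5 mm below the values in the text.

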